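# Hold a polished watch case on the vacuum chuck

## Task

Move the steel watch with the blue dial from its black cushion to the vacuum holder: set it down gently, dial up, centred in the white circle on the rubber pad, and let go. Then turn the red handle fully open, in line with the brass pipe, to switch on the suction. The case is freshly polished: never grip it or press on it with more than 10 newtons, don't tip or drop it, and leave the cushions and everything else on the bench undisturbed.

Things in the scene. Friction and masses are not known exactly. Their poses are not given: they have to be found in the camera images.
- watch: The watch to move: polished steel case, dark blue dial, no strap, 55-115 g, dial up and loose on a black cushion. Case 41 mm across, 12 mm thick; grip the two flat flanks (43 mm apart, 22 mm long, 1 to 10 mm up) facing +y and -y. Four lugs at 12 and 6 o'clock (x) make it 51 mm long. Origin: centre of the underside; z up, x to 12 o'clock, y to 9 o'clock. Marks if gripped or pressed above 10 N.
- cushion_watch: The loose black casing cushion under the steel watch: a round puck 56 mm in diameter and 24 mm high, flat on top, 300 g. Origin: centre of its underside, z up.
- cushion_gold: An identical loose black cushion (56 mm diameter, 24 mm high) that carries the gold watch; bystander. Origin: centre of its underside.
- cushion_movement: An identical loose black cushion (56 mm diameter, 24 mm high) that carries a bare movement; bystander. Origin: centre of its underside.
- gold_watch: Another watch head of the same size and shape, gold with a white dial, lying on its own cushion; bystander. Origin: centre of its underside.
- movement: A bare round gilt watch movement, 33 mm in diameter and 7 mm high, on its own cushion; bystander. Origin: centre of its underside.
- dust_cover: Clear dust cover, 84 mm in diameter, 54 mm high with its light blue knob; loose bystander. Origin: centre of its underside.
- loupe: Black eye loupe standing upright, 36 mm in diameter, 34 mm high; loose bystander. Origin: centre of its underside.
- tweezers: Steel tweezers lying flat, 149 mm long, 4 mm high; loose bystander. Origin: underside, 60 mm from the blunt end.
- driver: Small screwdriver with a blue handle lying flat, 110 mm long; loose bystander. Origin near the middle of its underside.
- barrel: Flat gold-coloured disc, 34 mm in diameter, 9 mm high; loose bystander. Origin: centre of its underside.
- chuck: Vacuum holder, fixed: aluminium plate 110 (x) by 230 (y) by 20 mm high, yaw varies. A round black pad stands on it at y = -60 mm, a brass valve with a red handle at y = +70 mm, a brass pipe along y joins them (axis 30 mm up); a small flat gauge lies at (36, 5) mm. Origin: centre of the plate's underside, z up.
- pad_center (a point): Centre of the black rubber pad's top face, 34 mm above the bench. The pad is a disc 64 mm in diameter and 14 mm thick, with a white circle 57 mm in diameter that the watch should lie centred in. Axes as chuck.
- cock_pivot (a point): The upright turning axis of the red handle, at mid-height of the handle bar (57 mm above the bench). Axes as chuck (they do not turn with the handle).
- cock_tip (a point): Point on the red handle bar 55 mm from its turning axis, at mid-height. The bar is 10 mm wide, 12 mm high (51 to 63 mm above the bench), ends 65 mm from the axis; below it is free down to the plate (20 mm up) except at the brass valve body (26 by 32 mm around the axis). Its x axis points from tip to turning axis.
- cock (a joint): Angle of the red handle, rad: 0 = closed, bar across the pipe (pointing to -x of chuck); 1.571 = fully open, bar in line with the pipe, pointing away from the pad (+y of chuck). Grows clockwise seen from above; starts at 0 to 0.25. Light friction, about 0.06 N m; stays where left; a stop at either end.

How it is judged:
By the outcome, as a careful person would: the job done as asked, in the order asked, and still so for the second after the job is handed in, with the robot touching nothing.
It also fails if it takes over 56 s, if anything falls off the work surface, if the arm or the gripper's body presses on something with over 40 N, if the wrist force passes 120 N, or if a joint passes its speed limit or range.

## Robot

A 7-joint arm with a two-finger parallel gripper is mounted at the origin on the work surface. World frame = base frame: x ahead of the robot, y to its left, z up, the work surface at z = 0. Lengths are in m, angles in rad, forces in N, time in s.
With the tool pointing down it reaches from about 0.4 to 0.85 m from the base axis. Payload 10.4 kg.
Tool frame: the origin (TCP) lies between the finger pads; the fingertips stand manip.tip_extent ahead of it and the grasp point (between the pads) lies 6 mm ahead of it (manip.tip_extent is the distance from the TCP to the fingertips, in m); z points along the fingers, y is the line along which they close (so a half turn about z gives the same grasp; the last joint's range is limited). The gripper opens to 85 mm and grips with 20 to 120 N. Pads are 22 mm wide; open, the fingers measure 114 mm over their backs; the gripper's body (76 mm by 85 mm) begins 54 mm behind the grasp point. The pads swing forward as they close: fully open they stand 13 mm farther back than shut.
Start: joints at [1.156, 0.332, -0.065, 1.46, 0.022, 1.35, -0.088], TCP at [0.239, -0.578, 0.256] pointing down, gripper open.
Joint ranges: [-2.6, 2.6], [-0.5, 2.12], [-1.47, 1.34], [0.16, 2.42], [-1.27, 4.41], [0.06, 2.06], [-2.6, 2.6]. Speed limits (rad/s): [2.22, 2.22, 2.79, 2.79, 3.14, 3.14, 3.14].

## Interface

Orientations are given as a unit quaternion [x, y, z, w].
In Python, from workcell import get_obs, optics, workorder, manip gives the robot as it stands.
- The arm moves only by the tool jog_arm, never from a script. Its argument "increments" is a list of rows, each a list of 7 numbers: the shift along the tool's x, y, z in m, then the turn, a rotation vector about the tool's x, y, z in rad, then the opening, from -1 (shut) to 1 (fully open). A call has 1 to 5 rows; each row is the pose to reach, as a shift and turn from the pose commanded when the call began, along the tool's axes at that moment; what a row does not reach only later rows make up. A row lasts 1/12 s, in which the tool goes at most 41.7 mm and 7.16 degrees, less where a joint would pass 70% of its speed; a pose out of reach is approached as far as the arm can. A call with a gripper value outside its range is refused whole. The fingers move at their own pace and stop on an object; "grip_force" is the grip in N (left out, the last holds). Time passes only in rows, so rows that repeat a pose let the fingers close. It gives the time, the measured TCP pose, the force, the opening and the grip force at its end, in the units of the state.
- get_obs(): the state, without advancing time (a new reading comes with each control period).
- optics.camera(name): name is "scene" or "top" or "wrist"; returns a dict with "color" (480x640x3 uint8, red, green, blue), "depth" (480x640 float32, m along the optical axis (not along the pixel's ray), 0 where there is no reading), "K" (3x3 intrinsics, pixels), "R" (3x3) and "t" (3): a world point X has camera coordinates R X + t. Camera axes: x right, y down, z forward; pixel columns grow to the right and rows downward; lengths in m; the calibration is good to about 2 mm. A picture is of the moment at which its call begins.
- workorder.hand_in(): hands the job in; it is judged then, once.
The state is a dict: "clock": time; "joint_pos": joint angles; "joint_velocities": joint speeds; "tau": joint torques, N m; "position": TCP position; "ee_rot": TCP orientation; "ft_force": force on the tool from outside, world axes, zero at the start; "torque": the same for the moment, N m; "grip_width": opening from 0.0 (shut) to 1.0 (fully open); "grasp_force": force on a finger pad.
Only numpy, scipy, OpenCV 4.12 (cv2) and the standard library are available. Lean on these libraries where they do the work, as an engineer would, in place of code of your own. Each camera call takes 0.05 s, during which the arm holds its last target. There are 200 camera calls.

## Working session

There is one attempt and no reset: what is moved stays moved. The work goes in short steps, Python scripts to look and compute and a tool call to move; the robot and the scene stay as the last step left them, time stands still between calls to the robot, and variables do not carry over. Pictures are saved under pics/ and viewed, at most 10 in all, crops included, and the job is handed in when it is done.

Besides the shell and the picture viewer there is one more tool, called after "Request:" as name(argument=value, ...) on one line, values as JSON. jog_arm: Moves the arm, as the interface text tells. Its arguments: {"type":"object","properties":{"increments":{"type":"array"},"grip_force":{"type":"number"}},"required":["increments"]}

```bash
ls; mkdir -p pics
python3 - <<'E'
from workcell import get_obs, optics, workorder, manip
import cv2,numpy as np
o=get_obs()
for k,v in o.items(): print(k,np.round(v,4))
print([ (n,getattr(manip,n)) for n in dir(manip) if n[0]!='_'])
for n in ('top','scene'):
    c=optics.camera(n); np.savez(f'{n}.npz',**c)
    cv2.imwrite(f'pics/{n}0.png',c['color'][:,:,::-1]); print(n,c['K'].round(1).tolist(),(-c['R'].T@c['t']).round(3),c['R'].round(2).tolist())
E
```

```text
pics
clock 0.0
joint_pos [ 1.1564  0.3329 -0.0647  1.4609  0.0216  1.3499 -0.0885]
joint_velocities [-0.0004  0.0003 -0.0003 -0.0009  0.0007  0.0005 -0.001 ]
tau [-2.00000e-04 -6.25456e+01  4.92000e-02 -3.91603e+01  1.61000e-02
  9.90000e-03  0.00000e+00]
position [ 0.2386 -0.5773  0.2555]
ee_rot [ 9.809e-01  1.947e-01 -2.000e-04 -7.000e-04]
ft_force [-0.6819  0.0288 -0.0821]
torque [0.0126 0.0022 0.005 ]
grasp_force 0.0
grip_width 1.0018
[('MotionError', <class 'workcell.MotionError'>), ('tip_extent', 0.025)]
top [[446.5, 0.0, 323.3], [0.0, 446.5, 245.7], [0.0, 0.0, 1.0]] [ 0.403 -0.08   1.027] [[-0.03, -1.0, -0.04], [-0.99, 0.03, -0.15], [0.15, 0.04, -0.99]]
scene [[434.0, 0.0, 309.6], [0.0, 434.0, 235.7], [0.0, 0.0, 1.0]] [ 1.208 -0.201  0.626] [[0.22, 0.97, 0.01], [0.63, -0.14, -0.76], [-0.74, 0.18, -0.65]]
```

View pics/top0.png

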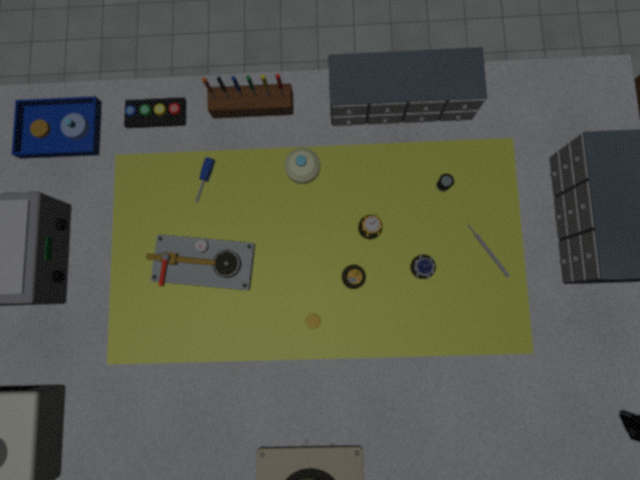

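View pics/scene0.png

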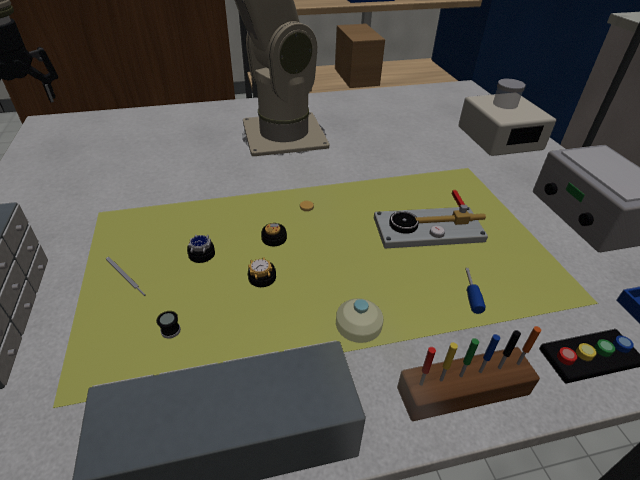

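```bash
cat > h.py <<'E'
import numpy as np, cv2
from scipy.spatial.transform import Rotation as Rn
from workcell import get_obs, optics, workorder, manip
def cast(c,uv,z):
    uv=np.atleast_2d(np.asarray(uv,float)); C=-c['R'].T@c['t']
    d=np.c_[uv,np.ones(len(uv))]@np.linalg.inv(c['K']).T@c['R']
    return C+d*((z-C[2])/d[:,2])[:,None]
def mask(c,lo,hi,box=None):
    m=cv2.inRange(cv2.cvtColor(c['color'],cv2.COLOR_RGB2HSV),np.array(lo),np.array(hi))
    if box is not None:
        b=np.zeros_like(m); x0,y0,x1,y1=box; b[y0:y1,x0:x1]=1; m=m*b
    return m
def blob(m):
    k=max(cv2.findContours(m,cv2.RETR_EXTERNAL,cv2.CHAIN_APPROX_NONE)[0],key=cv2.contourArea)
    M=cv2.moments(k); return np.array([M['m10'],M['m01']])/M['m00'],k
def delta(target,yaw):
    "shift in tool axes and turn about tool z to bring TCP to target with tool x at world yaw"
    o=get_obs(); R=Rn.from_quat(o['ee_rot'])
    T=Rn.from_matrix(np.array([[np.cos(yaw),np.sin(yaw),0],[np.sin(yaw),-np.cos(yaw),0],[0,0,-1.]]))
    return R.inv().apply(np.array(target)-o['position']).round(4),(R.inv()*T).as_rotvec().round(4)
E
python3 - <<'E'
from h import *
for n,bw,bp,br in (('top',(405,250,445,285),(205,245,245,282),(150,245,180,292)),('scene',(180,228,220,265),(385,205,425,240),(440,180,475,215))):
    c=dict(np.load(n+'.npz'))
    p,k=blob(mask(c,(105,80,40),(130,255,255),bw)); print(n,'dial',p,cv2.contourArea(k),cast(c,p,.036).round(4))
    for nm,lo,hi in(('black',(0,0,0),(180,255,70)),):
        p,k=blob(mask(c,lo,hi,bp)); e=cv2.fitEllipse(k); print('pad',e,cast(c,e[0],.034).round(4))
    m=mask(c,(0,150,80),(6,255,255),br)|mask(c,(174,150,80),(180,255,255),br)
    p,k=blob(m); P=cast(c,k[:,0],.060); print('red n',len(k),P.mean(0).round(4)); 
    b=cv2.minAreaRect((P[:,:2]*1000).astype(np.float32)); print(b, cv2.boxPoints(b).round(0).tolist())
c=dict(np.load('top.npz'))
hs=cv2.cvtColor(c['color'],cv2.COLOR_RGB2HSV)
print(hs[262,215],hs[265,424],hs[280,200],hs[300,200],hs[255,170], hs[259,195])
m=mask(c,(0,0,60),(180,90,255),(140,225,265,300)); p,k=blob(m)
P=cast(c,k[:,0],.020); b=cv2.minAreaRect((P[:,:2]*1000).astype(np.float32)); print('plate',b)
E
```

```text
top dial [424.55952381 266.05291005] 126.0 [[ 0.4967 -0.2671  0.036 ]]
pad ((226.9026641845703, 263.53271484375), (27.275400161743164, 27.873838424682617), 74.69854736328125) [[0.5171 0.1743 0.034 ]]
red n 51 [0.4995 0.3111 0.06  ]
((500.065673828125, 311.2436828613281), (8.451910018920898, 53.34507369995117), 82.29792785644531) [[473.0, 311.0], [526.0, 303.0], [527.0, 312.0], [474.0, 319.0]]
scene dial [198.73394495 240.44189602] 109.0 [[ 0.4964 -0.2681  0.036 ]]
pad ((403.87744140625, 222.3314971923828), (20.34418296813965, 31.80724334716797), 95.06658172607422) [[0.5278 0.1726 0.034 ]]
red n 31 [0.4959 0.3125 0.06  ]
((494.7854919433594, 312.6579284667969), (8.696929931640625, 51.67001724243164), 81.82438659667969) [[469.0, 312.0], [520.0, 305.0], [521.0, 313.0], [470.0, 321.0]]
[ 19 151  54] [115  90  62] [110   8  91] [ 31 125 114] [ 20 152  72] [ 21 155  84]
plate ((525.0590209960938, 235.00279235839844), (232.56385803222656, 111.4255599975586), 82.88764190673828)
```

Request:
jog_arm(increments=[[0.035,-0.018,0.005,0,0,0,1],[0.07,-0.037,0.01,0,0,0,1],[0.105,-0.055,0.015,0,0,0,1],[0.14,-0.074,0.02,0,0,0,1],[0.175,-0.092,0.025,0,0,0,1]])

```text
clock: 0.52
position: [0.366, -0.424, 0.2309]
ee_rot: [0.981, 0.195, -0.0, -0.0]
ft_force: [0.8, 0.3, -0.4]
grip_width: 1.001
grasp_force: 0.0
```

Request:
jog_arm(increments=[[0.035,-0.018,0.005,0,0,0,1],[0.07,-0.037,0.01,0,0,0,1],[0.105,-0.055,0.015,0,0,0,1],[0.14,-0.074,0.02,0,0,0,1],[0.175,-0.092,0.025,0,0,0,1]])

```text
clock: 0.93
position: [0.4926, -0.2721, 0.206]
ee_rot: [0.981, 0.195, -0.0, -0.0]
ft_force: [0.6, -0.8, 0.1]
grip_width: 1.001
grasp_force: 0.0
```

Run:
```python
from h import *
o=get_obs(); print(o['clock'],o['position'].round(4),o['ee_rot'].round(4),o['joint_pos'].round(2),o['ft_force'].round(2))
c=optics.camera('wrist'); np.savez('w1.npz',**c); cv2.imwrite('pics/w1.png',c['color'][:,:,::-1])
print((-c['R'].T@c['t']).round(3),c['R'].round(2).tolist(),c['K'].round(0).tolist())
```

```text
0.9333 [ 0.4926 -0.2721  0.206 ] [ 9.809e-01  1.946e-01 -1.000e-04 -0.000e+00] [ 0.7   0.25 -0.32  1.68  0.08  1.22 -0.82] [ 0.59 -0.82  0.09]
[ 0.57  -0.24   0.324] [[0.38, -0.92, 0.0], [-0.87, -0.36, 0.32], [-0.3, -0.12, -0.95]] [[412.0, 0.0, 316.0], [0.0, 412.0, 234.0], [0.0, 0.0, 1.0]]
```

View pics/w1.png

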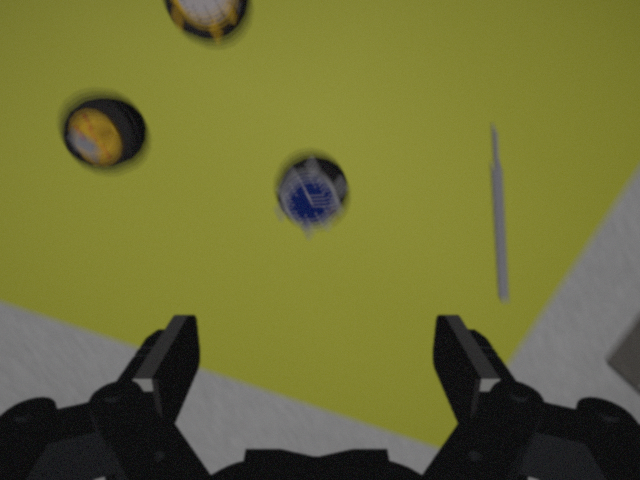

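Run:
```python
from h import *
c=optics.camera('wrist'); np.savez('w2.npz',**c)
im=c['color'][145:245,260:360,::-1]; cv2.imwrite('pics/w2.png',cv2.resize(im,(600,600),interpolation=cv2.INTER_CUBIC))
p,k=blob(mask(c,(105,80,40),(130,255,255),(260,140,370,250))); print('dial',p,cast(c,p,.036).round(4))
```

```text
dial [320.92634159 217.3372033 ] [[ 0.497  -0.2669  0.036 ]]
```

View pics/w2.png

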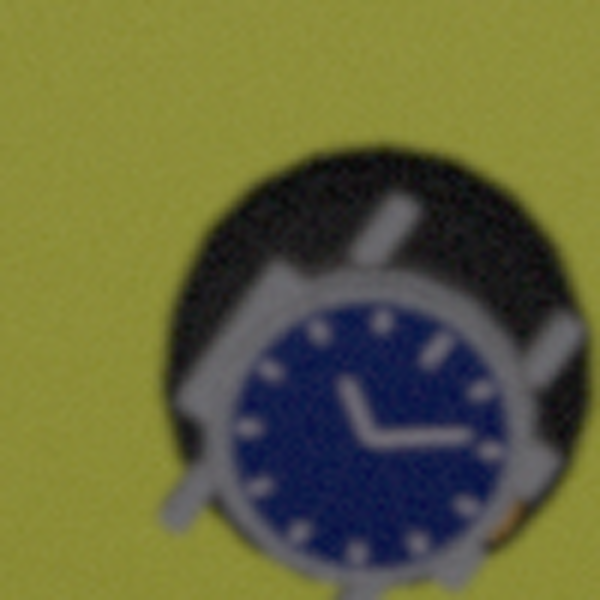

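Run:
```python
from h import *
c=dict(np.load('w2.npz'))
def f(a,z): return cast(c,np.array(a)/6+[260,145],z)
for a,z in (([(275,262),(180,395)],.034),([(172,520),(405,205)],.028),([(350,590),(575,330)],.028)):
    P=f(a,z); d=P[0]-P[1]; print(P.round(4).tolist(),np.degrees(np.arctan2(d[1],d[0])),np.linalg.norm(d))
# camera-tool consistency & silver mask
m=mask(c,(0,0,75),(180,80,255),(280,170,362,250))|mask(c,(100,60,40),(130,255,255),(280,170,362,250))
p,k=blob(m); P=cast(c,k[:,0],.030); print(P.mean(0)); b=cv2.minAreaRect((P[:,:2]*1000).astype(np.float32)); print(b,cv2.contourArea(k))
o=get_obs(); print(o['position'])
```

```text
[[0.5119, -0.2488, 0.034], [0.4922, -0.2445, 0.034]] -12.350913722301726 0.020141465808864462
[[0.475, -0.2499, 0.028], [0.5232, -0.2609, 0.028]] 167.13999414514436 0.04946907645469494
[[0.4751, -0.2742, 0.028], [0.5172, -0.2863, 0.028]] 163.96773861272115 0.04372893345961416
[ 0.49727325 -0.26693933  0.03      ]
((496.8673400878906, -267.3929748535156), (43.76333236694336, 50.54408645629883), 78.3143081665039) 2618.0
[ 0.4956044  -0.26670171  0.20531566]
```

Request:
jog_arm(increments=[[0.0009,0.0009,0.02,0,0,0.12,0.24],[0.0009,0.0009,0.04,0,0,0.24,0.24],[0.0009,0.0009,0.06,0,0,0.36,0.24],[0.0009,0.0009,0.08,0,0,0.48,0.24],[0.0009,0.0009,0.1,0,0,0.602,0.24]])

```text
clock: 1.45
position: [0.4926, -0.2746, 0.1051]
ee_rot: [0.994, -0.108, -0.0, -0.0]
ft_force: [0.4, 0.5, -0.2]
grip_width: 0.622
grasp_force: 0.0
```

Request:
jog_arm(increments=[[0,0,0,0,0,0,0.24],[0,0,0,0,0,0,0.24],[0,0,0,0,0,0,0.24]])

```text
clock: 1.7
position: [0.4935, -0.2747, 0.1074]
ee_rot: [0.995, -0.103, 0.0, 0.0]
ft_force: [0.1, -0.3, 0.0]
grip_width: 0.617
grasp_force: 0.0
```

Run:
```python
from h import *
o=get_obs(); print(o['clock'],o['position'].round(4),o['ee_rot'].round(4),o['joint_pos'].round(2),o['ft_force'].round(2),o['grip_width'],manip.tip_extent)
c=optics.camera('wrist'); np.savez('w3.npz',**c); cv2.imwrite('pics/w3.png',c['color'][:,:,::-1])
print(delta([.4968,-.2672,.052],np.radians(-12)))
# finger points from depth, in the tool frame
v,u=np.mgrid[0:480,0:640]; d=c['depth']; X=np.stack([u,v,np.ones_like(u)],-1)@np.linalg.inv(c['K']).T*d[...,None]
W=(X-c['t'])@c['R']; T=Rn.from_quat(o['ee_rot']).inv().apply(W.reshape(-1,3)-o['position']).reshape(480,640,3)
ok=(d>0)&(abs(T[...,0])<.013)&(T[...,2]>-.01)&(T[...,2]<.035)&(abs(T[...,1])<.06)
for s in(-1,1):
    q=T[ok&(s*T[...,1]>0)]; print(len(q), np.percentile(q[:,2],[50,90,98,100]).round(4) if len(q) else '', np.percentile(s*q[:,1],[0,2,50]).round(4) if len(q) else '')
p,k=blob(mask(c,(105,80,40),(130,255,255))); print('dial',p,cast(c,p,.036).round(4))
```

```text
1.7 [ 0.4935 -0.2747  0.1074] [ 9.947e-01 -1.028e-01  5.000e-04  2.000e-04] [ 0.62  0.34 -0.23  1.78  0.09  1.03 -1.42] [ 0.1  -0.34  0.01] 0.617365200433301 0.025
(array([ 0.0013, -0.0081,  0.0558]), array([ 0.0005, -0.0019,  0.0026]))
2507 [0.0018 0.0142 0.0186 0.0217] [0.0266 0.0268 0.0286]
2503 [0.0018 0.0143 0.0188 0.0223] [0.0255 0.0257 0.0275]
dial [300.30860309 263.99970837] [[ 0.4977 -0.2672  0.036 ]]
```

View pics/w3.png

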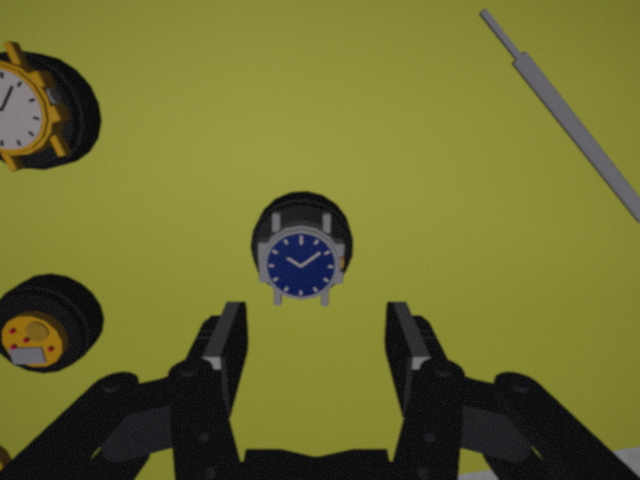

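Request:
jog_arm(increments=[[0.001,-0.004,0,0,0,0,0.24],[0.001,-0.008,0,0,0,0,0.24],[0.001,-0.008,0.01,0,0,0,0.24],[0.001,-0.008,0.01,0,0,0,0.24]])

```text
clock: 2.08
position: [0.4953, -0.2661, 0.095]
ee_rot: [0.995, -0.104, -0.001, -0.0]
ft_force: [-0.5, 0.3, -0.4]
grip_width: 0.615
grasp_force: 0.0
```

Run:
```python
from h import *
o=get_obs(); print(o['position'].round(4)); print(delta([.4972,-.2670,.051],np.radians(-12)))
c=optics.camera('wrist')
p,k=blob(mask(c,(105,80,40),(130,255,255))); print('dial',p,cast(c,p,.036).round(4))
o=get_obs(); print(o['position'].round(4),o['clock'])
```

```text
[ 0.4953 -0.2661  0.095 ]
(array([0.0021, 0.0005, 0.044 ]), array([-0.0004,  0.0011,  0.0006]))
dial [318.2915625  274.33630208] [[ 0.4975 -0.2673  0.036 ]]
[ 0.4951 -0.2664  0.0953] 2.1333
```

Request:
jog_arm(increments=[[0.002,0.0005,0.01,0,0,0,0.24],[0.002,0.0005,0.02,0,0,0,0.24],[0.002,0.0005,0.03,0,0,0,0.24],[0.002,0.0005,0.038,0,0,0,0.24],[0.002,0.0005,0.038,0,0,0,0.24]])

```text
clock: 2.55
position: [0.4963, -0.2671, 0.0558]
ee_rot: [0.994, -0.105, -0.002, -0.001]
ft_force: [-1.6, 0.7, -0.1]
grip_width: 0.62
grasp_force: 0.0
```

Run:
```python
from h import *
c=optics.camera('wrist'); s=optics.camera('scene'); o=get_obs(); print(o['position'].round(4),o['ee_rot'].round(4),o['ft_force'].round(2))
print(delta([.4972,-.2670,.051],np.radians(-12)))
a=cv2.resize(c['color'][200:380,200:440,::-1],(480,360),interpolation=cv2.INTER_CUBIC); b=cv2.resize(s['color'][210:270,160:240,::-1],(480,360),interpolation=cv2.INTER_CUBIC)
cv2.imwrite('pics/w4.png',cv2.resize(np.hstack([a,b]),(800,300)))
```

```text
[ 0.4973 -0.2676  0.0577] [ 9.945e-01 -1.049e-01 -5.000e-04 -2.000e-04] [ 0.15 -0.06  0.17]
(array([-0.0002, -0.0005,  0.0067]), array([-0.0003,  0.0011, -0.0007]))
```

View pics/w4.png

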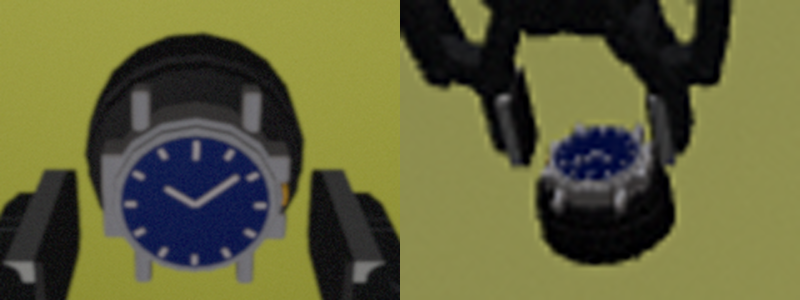

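Request:
jog_arm(increments=[[0,0,0.003,0,0,0,0.24],[0,0,0.006,0,0,0,0.24],[0,0,0.0075,0,0,0,0.2],[0,0,0.0075,0,0,0,0.14],[0,0,0.0075,0,0,0,0.08]])

```text
clock: 3.07
position: [0.4976, -0.2677, 0.0509]
ee_rot: [0.994, -0.105, 0.0, 0.0]
ft_force: [-0.5, 0.3, -0.1]
grip_width: 0.54
grasp_force: 0.0
```

Run:
```python
from h import *
s=optics.camera('scene'); c=optics.camera('wrist'); o=get_obs(); print(o['position'].round(4),o['ft_force'].round(2),o['grip_width'],o['grasp_force'])
d=c['depth'];v,u=np.mgrid[0:480,0:640]; X=np.stack([u,v,np.ones_like(u)],-1)@np.linalg.inv(c['K']).T*d[...,None]
W=(X-c['t'])@c['R']; T=Rn.from_quat(o['ee_rot']).inv().apply(W.reshape(-1,3)-o['position']).reshape(480,640,3)
dark=c['color'].max(2)<75
ok=(d>0)&dark&(abs(T[...,0])<.013)&(T[...,2]>-.01)&(abs(T[...,1])<.04)&(W[...,2]>.0)
for k in(-1,1):
    q=W[ok&(k*T[...,1]>.0205)&(T[...,0]<.0)]; print(len(q),np.percentile(q[:,2],[0,2,10,50]).round(4))
a=cv2.resize(c['color'][200:380,200:440,::-1],(480,360),interpolation=cv2.INTER_CUBIC); b=cv2.resize(s['color'][210:270,160:240,::-1],(480,360),interpolation=cv2.INTER_CUBIC)
cv2.imwrite('pics/w5.png',cv2.resize(np.hstack([a,b]),(800,300)))
```

```text
[ 0.4977 -0.2678  0.051 ] [ 0.73 -0.23 -0.01] 0.5421032791652317 0.0
498 [0.0227 0.0237 0.0291 0.0462]
429 [0.023  0.0238 0.0297 0.0467]
```

View pics/w5.png

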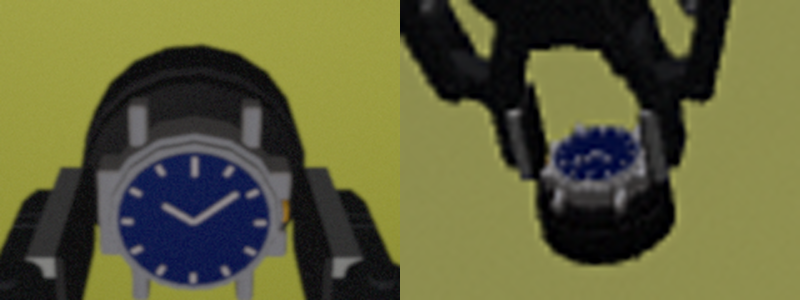

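Request:
jog_arm(increments=[[0,-0.0009,0.001,0,0,0,0.08],[0,-0.0009,0.001,0,0,0,0.06],[0,-0.0009,0.001,0,0,0,0.04],[0,-0.0009,0.001,0,0,0,0.03],[0,-0.0009,0.001,0,0,0,0.03]], grip_force=20)

```text
clock: 3.58
position: [0.4978, -0.2669, 0.0499]
ee_rot: [0.994, -0.105, 0.0, 0.0]
ft_force: [0.4, -0.7, 0.1]
grip_width: 0.518
grasp_force: 0.2
```

Request:
jog_arm(increments=[[0,0,0,0,0,0,0.025],[0,0,0,0,0,0,0.025],[0,0,0,0,0,0,0.02],[0,0,0,0,0,0,0.02]])

```text
clock: 3.92
position: [0.4978, -0.267, 0.0499]
ee_rot: [0.994, -0.105, 0.0, 0.0]
ft_force: [0.5, -1.8, -0.1]
grip_width: 0.511
grasp_force: 0.3
```

Request:
jog_arm(increments=[[0,0,0,0,0,0,0.015],[0,0,0,0,0,0,0.015],[0,0,0,0,0,0,0.01],[0,0,0,0,0,0,0.01]])

```text
clock: 4.25
position: [0.4978, -0.2669, 0.0498]
ee_rot: [0.994, -0.105, 0.0, 0.0]
ft_force: [0.3, -0.8, 0.6]
grip_width: 0.502
grasp_force: 0.3
```

Request:
jog_arm(increments=[[0,0,0,0,0,0,0.005],[0,0,0,0,0,0,0.005],[0,0,0,0,0,0,0.0],[0,0,0,0,0,0,0.0]])

```text
clock: 4.58
position: [0.4978, -0.2668, 0.0499]
ee_rot: [0.994, -0.105, 0.0, 0.0]
ft_force: [-0.7, -0.7, 1.2]
grip_width: 0.501
grasp_force: 5.8
```

Request:
jog_arm(increments=[[0,0,-0.001,0,0,0,0],[0,0,-0.003,0,0,0,0],[0,0,-0.006,0,0,0,0],[0,0,-0.01,0,0,0,0],[0,0,-0.01,0,0,0,0]])

```text
clock: 5.0
position: [0.4982, -0.267, 0.0608]
ee_rot: [0.994, -0.105, 0.001, 0.0]
ft_force: [0.2, -0.5, -0.1]
grip_width: 0.504
grasp_force: 5.8
```

Run:
```python
from h import *
s=optics.camera('scene'); c=optics.camera('wrist'); o=get_obs(); print(o['position'].round(4),o['ft_force'].round(2),o['grip_width'],o['grasp_force'],o['joint_pos'].round(2))
a=cv2.resize(c['color'][200:380,200:440,::-1],(480,360),interpolation=cv2.INTER_CUBIC); b=cv2.resize(s['color'][210:270,160:240,::-1],(480,360),interpolation=cv2.INTER_CUBIC)
cv2.imwrite('pics/w6.png',cv2.resize(np.hstack([a,b]),(800,300)))
```

```text
[ 0.4979 -0.2669  0.0601] [ 0.47 -0.14 -1.49] 0.509048159363881 5.760072693228722 [ 0.6   0.4  -0.23  1.81  0.11  0.94 -1.45]
```

View pics/w6.png

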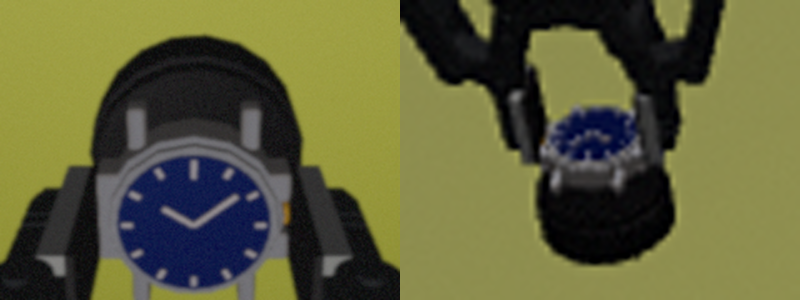

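Request:
jog_arm(increments=[[0,0,-0.01,0,0,-0.05,0],[0,0,-0.025,0,0,-0.15,0],[0,0,-0.04,0,0,-0.26,0],[0,0,-0.055,0,0,-0.37,0],[0,0,-0.07,0,0,-0.48,0]])

```text
clock: 5.52
position: [0.4976, -0.2668, 0.1304]
ee_rot: [0.991, 0.137, -0.0, -0.0]
ft_force: [0.4, 0.5, -0.6]
grip_width: 0.5
grasp_force: 5.8
```

Request:
jog_arm(increments=[[0,0,0,0,0,-0.12,0],[0,0,0,0,0,-0.24,0],[0,0,0,0,0,-0.36,0],[0,0,0,0,0,-0.48,0],[0,0,0,0,0,-0.6,0]])

```text
clock: 5.93
position: [0.4976, -0.2668, 0.1297]
ee_rot: [0.906, 0.424, -0.0, -0.0]
ft_force: [0.3, 0.5, -1.5]
grip_width: 0.505
grasp_force: 5.8
```

Request:
jog_arm(increments=[[0,0,0,0,0,-0.12,0],[0,0,0,0,0,-0.24,0],[0,0,0,0,0,-0.36,0],[0,0,0,0,0,-0.48,0],[0,0,0,0,0,-0.578,0]])

```text
clock: 6.35
position: [0.4976, -0.2668, 0.1297]
ee_rot: [0.747, 0.665, -0.0, -0.0]
ft_force: [-0.3, -1.1, 0.0]
grip_width: 0.502
grasp_force: 5.8
```

Run:
```python
from h import *
o=get_obs(); print(o['position'].round(4),o['ee_rot'].round(3),o['ft_force'].round(2),o['grip_width'],o['grasp_force'],o['joint_pos'].round(2))
print(delta([.5174,.175,.13],np.radians(82.9)))
```

```text
[ 0.4976 -0.2668  0.1297] [ 0.747  0.665 -0.    -0.   ] [-0.32 -1.12  0.01] 0.5019250657189824 5.796438083052635 [ 0.83  0.35 -0.5   1.75  0.19  1.09  0.16]
(array([ 4.411e-01, -3.180e-02, -3.000e-04]), array([-0.0002, -0.0001,  0.0071]))
```

Request:
jog_arm(increments=[[0.015,-0.001,0,0,0,0,0],[0.045,-0.003,0,0,0,0,0],[0.075,-0.005,0,0,0,0,0],[0.105,-0.0075,0,0,0,0,0],[0.135,-0.01,0,0,0,0,0]])

```text
clock: 6.77
position: [0.5041, -0.1295, 0.1298]
ee_rot: [0.75, 0.661, 0.0, -0.0]
ft_force: [-0.5, -0.5, -1.0]
grip_width: 0.501
grasp_force: 5.8
```

Request:
jog_arm(increments=[[0.03,-0.002,0,0,0,0,0],[0.06,-0.0045,0,0,0,0,0],[0.09,-0.0065,0,0,0,0,0],[0.12,-0.009,0,0,0,0,0],[0.15,-0.011,0,0,0,0,0]])

```text
clock: 7.18
position: [0.5113, 0.0207, 0.1299]
ee_rot: [0.75, 0.662, -0.0, 0.0]
ft_force: [0.8, 0.9, -0.4]
grip_width: 0.503
grasp_force: 5.8
```

Request:
jog_arm(increments=[[0.03,-0.002,0,0,0,0,0],[0.06,-0.0045,0,0,0,0,0],[0.09,-0.0065,0,0,0,0,0],[0.105,-0.009,0,0,0,0,0],[0.105,-0.009,0,0,0,0,0]])

```text
clock: 7.6
position: [0.5146, 0.1292, 0.13]
ee_rot: [0.748, 0.664, 0.001, -0.001]
ft_force: [-0.3, 0.5, -0.6]
grip_width: 0.498
grasp_force: 5.8
```

Run:
```python
from h import *
c=optics.camera('wrist');np.savez('w7.npz',**c); o=get_obs(); print(o['clock'],o['position'].round(4),o['ee_rot'].round(3),o['ft_force'].round(2),o['grip_width'],o['grasp_force'],o['joint_pos'].round(2))
print(delta([.5174,.175,.07],np.radians(82.9)))
cv2.imwrite('pics/w7.png',c['color'][:,:,::-1])
p,k=blob(mask(c,(105,80,40),(130,255,255),(200,180,440,380))); print('dial',p,cast(c,p,o['position'][2]-.050+.036).round(4))
```

```text
7.65 [0.515  0.1266 0.1298] [ 0.749  0.663  0.    -0.   ] [ 0.24 -1.57 -0.02] 0.5001191116244612 5.798259526491165 [ 0.3   0.32 -0.72  1.83  0.24  1.08 -0.63]
(array([ 0.0483, -0.0034,  0.0598]), array([-0.0003, -0.0007,  0.003 ]))
dial [316.17266001 331.65833091] [[0.5145 0.1298 0.1158]]
```

View pics/w7.png

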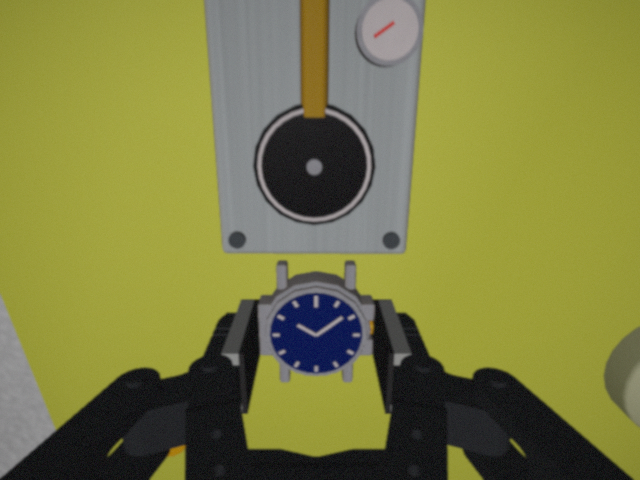

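Run:
```python
from h import *
c=optics.camera('wrist');np.savez('w8.npz',**c); o=get_obs(); P0=o['position']; print(P0.round(4))
p,k=blob(mask(c,(105,80,40),(130,255,255),(200,180,440,380))); D=cast(c,p,P0[2]-.050+.036)[0]; print('dial',p,D.round(4),'rel',(D-P0).round(4))
m=mask(c,(0,0,0),(180,255,50),(240,90,390,235)); 
q,k=blob(m); print('dark',q,cv2.contourArea(k))
m=mask(c,(0,0,115),(180,60,255),(245,95,385,232))
cs=cv2.findContours(m,cv2.RETR_LIST,cv2.CHAIN_APPROX_NONE)[0]
for k in cs:
    if len(k)>80: 
        h=cv2.convexHull(k); Q=cast(c,h[:,0],.034); e=cv2.fitEllipse((Q[:,:2]*1000).astype(np.float32)); print(len(k),cv2.boundingRect(k),np.round(e[0],1),np.round(e[1],1))
m=mask(c,(12,120,60),(25,255,255),(280,0,350,140)); q,k=blob(m); r=k[:,0]; print('pipe',cv2.boundingRect(k))
b=r[r[:,1].argmax()]
d=c['depth']; f=lambda u,v:(np.array([u,v,1])@np.linalg.inv(c['K']).T*d[v,u]-c['t'])@c['R']
print('pipe end',cast(c,b,.036),'depthpts',f(314,100).round(4),f(314,60).round(4),'pad',f(300,170).round(4),f(330,190).round(4))
```

```text
[0.5153 0.1247 0.1296]
dial [315.39378386 331.56876723] [0.5146 0.1273 0.1156] rel [-0.0007  0.0026 -0.014 ]
dark [312.50158907 160.06471851] 8076.0
587 (256, 103, 114, 114) [519.  176.7] [59.  59.1]
844 (245, 95, 140, 137) [519.1 171.6] [ 92.4 112.1]
pipe (299, 0, 28, 113)
pipe end [[0.5178941  0.20174449 0.036     ]] depthpts [0.5235 0.2067 0.0359] [0.5257 0.2246 0.0375] pad [0.512  0.1732 0.0345] [0.5263 0.161  0.035 ]
```

Request:
jog_arm(increments=[[0.015,-0.001,0,0,0,0,0],[0.035,-0.0025,0,0,0,0,0],[0.05,-0.0034,0,0,0,0,0],[0.05,-0.0034,0.012,0,0,0,0],[0.05,-0.0034,0.026,0,0,0,0]])

```text
clock: 8.12
position: [0.5192, 0.1737, 0.1039]
ee_rot: [0.75, 0.662, 0.001, 0.001]
ft_force: [0.4, -0.2, -1.5]
grip_width: 0.505
grasp_force: 5.8
```

Request:
jog_arm(increments=[[0,0,0.01,0,0,0,0],[0,0,0.02,0,0,0,0],[0,0,0.028,0,0,0,0],[0,0,0.028,0,0,0,0],[0,0,0.028,0,0,0,0]])

```text
clock: 8.53
position: [0.5185, 0.1735, 0.0755]
ee_rot: [0.749, 0.662, -0.0, -0.0]
ft_force: [0.0, 0.7, -1.4]
grip_width: 0.504
grasp_force: 5.8
```

Run:
```python
from h import *
o=get_obs(); c=optics.camera('wrist'); s=optics.camera('scene'); t=optics.camera('top'); P0=o['position']
print(P0.round(4),get_obs()['position'].round(4),o['ft_force'].round(2),o['grasp_force']); np.savez('w9.npz',**c)
def f(c,u,v):
    d=c['depth'][v,u]; return (np.array([u,v,1])@np.linalg.inv(c['K']).T*d-c['t'])@c['R']
z=P0[2]-.014
for n,cc in(('w',c),('s',s),('t',t)):
    try:
        X=np.array([.518,.175,z]); q=cc['K']@(cc['R']@X+cc['t']); q=(q[:2]/q[2]).astype(int); r=60 if n=='w' else 15
        p,k=blob(mask(cc,(105,80,40),(130,255,255),(q[0]-r,q[1]-r,q[0]+r,q[1]+r))); print(n,q,p,cv2.contourArea(k),cast(cc,p,z).round(4),f(cc,int(p[0]),int(p[1])).round(4))
    except Exception as e: print(n,e)
a=cv2.resize(c['color'][200:400,180:460,::-1],(560,400),interpolation=cv2.INTER_CUBIC); X=np.array([.518,.175,.05]);q=s['K']@(s['R']@X+s['t']); q=(q[:2]/q[2]).astype(int)
b=cv2.resize(s['color'][q[1]-40:q[1]+40,q[0]-24:q[0]+24,::-1],(240,400),interpolation=cv2.INTER_CUBIC); cv2.imwrite('pics/w9.png',np.hstack([a,b]))
```

```text
[0.5185 0.1735 0.0755] [0.519  0.174  0.0765] [ 0.04  0.71 -1.44] 5.800493583083153
w [314 329] [315.77453708 331.54641978] 5211.5 [[0.5182 0.1743 0.0615]] [0.518  0.1745 0.0614]
s [405 209] [400.58201058 208.57671958] 31.5 [[0.5127 0.1668 0.0615]] [0.5152 0.1638 0.0653]
t [223 261] [227.11764706 263.05882353] 51.0 [[0.5149 0.1668 0.0615]] [0.5148 0.1665 0.0636]
```

View pics/w9.png

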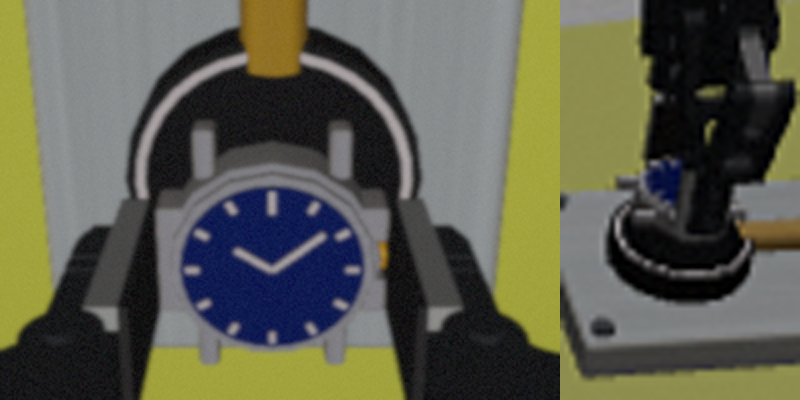

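Run:
```python
from h import *
from scipy.optimize import least_squares
c=dict(np.load('w9.npz')); o=get_obs(); print(o['position'].round(4))
def fit(Q): 
    g=lambda p:np.hypot(Q[:,0]-p[0],Q[:,1]-p[1])-p[2]
    r=least_squares(g,[.518,.175,.028],loss='soft_l1',f_scale=.0005); return r.x.round(4),np.abs(r.fun).mean().round(5),len(Q)
m=mask(c,(0,0,105),(180,60,255),(240,215,395,305))
v,u=np.nonzero(m); Q=cast(c,np.c_[u,v],.034); R=np.hypot(Q[:,0]-.5185,Q[:,1]-.1755); k=(abs(R-.0285)<.004); print('ring',fit(Q[k]))
w=dict(np.load('w8.npz')); m=mask(w,(0,0,105),(180,60,255),(245,95,385,232)); v,u=np.nonzero(m); Q=cast(w,np.c_[u,v],.034); R=np.hypot(Q[:,0]-.519,Q[:,1]-.1767); k=abs(R-.0285)<.0025; print('ring w8',fit(Q[k]))
m=mask(c,(12,120,60),(25,255,255),(280,190,350,250)); q,k=blob(m); r=k[:,0]; b=r[r[:,1]>=r[:,1].max()-1].mean(0); print('pipe end',b,cast(c,b,.0365).round(4),cast(c,b,.034).round(4))
p,k=blob(mask(c,(105,80,40),(130,255,255),(230,250,400,400))); print('dial',cast(c,p,.0765-.014).round(4))
```

```text
[0.519  0.174  0.0765]
ring (array([0.5187, 0.1766, 0.0289]), np.float64(0.0008), 1161)
ring w8 (array([0.519 , 0.1768, 0.0285]), np.float64(0.00059), 1485)
pipe end [316.         237.73913043] [[0.5217 0.2018 0.0365]] [[0.5216 0.201  0.034 ]]
dial [[0.5183 0.1749 0.0625]]
```

Request:
jog_arm(increments=[[0.0018,0.0003,0.003,0,0,0,0],[0.0018,0.0003,0.007,0,0,0,0],[0.0018,0.0003,0.0115,0,0,0,0],[0.0018,0.0003,0.0115,0,0,0,0],[0.0018,0.0003,0.0115,0,0,0,0]])

```text
clock: 9.1
position: [0.5188, 0.1756, 0.0639]
ee_rot: [0.749, 0.662, -0.0, -0.0]
ft_force: [-0.5, 0.5, 0.2]
grip_width: 0.501
grasp_force: 5.8
```

```bash
cat > chk.py <<'E'
from h import *
from scipy.optimize import least_squares
P=[];
for i in range(3):
    c=optics.camera('wrist'); o=get_obs(); P.append(o['position'])
print(np.round(P,4).tolist(),o['ft_force'].round(2),o['grasp_force']); z=np.mean(P,0)[2]-.014
m=mask(c,(0,0,105),(180,60,255),(240,215,395,340)); v,u=np.nonzero(m); Q=cast(c,np.c_[u,v],.034); R=np.hypot(Q[:,0]-.5188,Q[:,1]-.1767); Q=Q[abs(R-.0285)<.0025]
r=least_squares(lambda p:np.hypot(Q[:,0]-p[0],Q[:,1]-p[1])-.0285,[.5188,.1767],loss='soft_l1',f_scale=.0005); print('ring',r.x.round(4),len(Q))
p,k=blob(mask(c,(105,80,40),(130,255,255),(220,230,410,420))); D=cast(c,p,z); print('dial',p.round(1),D.round(4))
d=np.r_[r.x,z]-D[0]; print('tool shift',Rn.from_quat(o['ee_rot']).inv().apply(d*[1,1,0]).round(4))
E
python3 chk.py
```

```text
[[0.519, 0.1757, 0.0641], [0.5191, 0.1757, 0.0643], [0.5192, 0.1757, 0.0644]] [-0.1  -0.25  0.12] 5.7973406463861465
ring [0.5189 0.1771] 986
dial [315.7 331.6] [[0.5188 0.1764 0.0503]]
tool shift [ 0.0007 -0.0001  0.    ]
```

Request:
jog_arm(increments=[[0.0006,0,0.001,0,0,0,0],[0.0006,0,0.002,0,0,0,0],[0.0006,0,0.003,0,0,0,0],[0.0006,0,0.003,0,0,0,0]])

```text
clock: 9.58
position: [0.5191, 0.1762, 0.0611]
ee_rot: [0.749, 0.662, -0.0, 0.0]
ft_force: [0.6, 0.3, -1.1]
grip_width: 0.505
grasp_force: 5.8
```

Request:
jog_arm(increments=[[0,0,0.0004,0,0,0,0],[0,0,0.0004,0,0,0,0],[0,0,0.0008,0,0,0,0],[0,0,0.0008,0,0,0,0]])

```text
clock: 9.92
position: [0.5192, 0.1762, 0.0604]
ee_rot: [0.749, 0.662, -0.0, 0.0]
ft_force: [0.6, -0.2, 0.6]
grip_width: 0.504
grasp_force: 5.8
```

Request:
jog_arm(increments=[[0,0,0.0003,0,0,0,0],[0,0,0.0003,0,0,0,0],[0,0,0.0005,0,0,0,0],[0,0,0.0005,0,0,0,0]])

```text
clock: 10.25
position: [0.5192, 0.1762, 0.06]
ee_rot: [0.749, 0.662, -0.0, 0.0]
ft_force: [-0.5, -0.3, -1.0]
grip_width: 0.499
grasp_force: 5.8
```

Run:
```python
from h import *
F=[]
for i in range(8): optics.camera('top'); o=get_obs(); F.append(o['ft_force'])
print(np.mean(F,0).round(2),np.std(F,0).round(2),o['position'].round(4),o['grasp_force'])
```

```text
[-0.03 -0.29 -0.87] [0.5  0.52 0.41] [0.5192 0.1762 0.06  ] 5.800936818122864
```

Request:
jog_arm(increments=[[0,0,0.0003,0,0,0,0],[0,0,0.0003,0,0,0,0],[0,0,0.0005,0,0,0,0],[0,0,0.0005,0,0,0,0]])

```text
clock: 10.98
position: [0.5192, 0.1763, 0.0598]
ee_rot: [0.749, 0.662, -0.0, 0.0]
ft_force: [-2.2, -0.5, 6.1]
grip_width: 0.5
grasp_force: 6.4
```

```bash
cat > ft.py <<'E'
from h import *
F=[]
for i in range(8): optics.camera('top'); o=get_obs(); F.append(o['ft_force'])
print(np.mean(F,0).round(2),np.std(F,0).round(2),o['position'].round(4),o['grasp_force'],o['clock'])
E
python3 ft.py
```

```text
[-2.45 -1.04  5.03] [0.65 0.45 0.33] [0.5192 0.1763 0.0598] 6.346406042575836 11.3833
```

Request:
jog_arm(increments=[[0,0,-0.0003,0,0,0,0],[0,0,-0.0003,0,0,0,0.0],[0,0,-0.0003,0,0,0,0.0]])

```text
clock: 11.63
position: [0.5192, 0.1763, 0.0598]
ee_rot: [0.749, 0.662, 0.0, 0.0]
ft_force: [-1.3, -0.7, 2.4]
grip_width: 0.503
grasp_force: 6.1
```

```bash
python3 ft.py; python3 chk.py
```

```text
[-0.86 -0.36  3.17] [0.63 0.45 0.49] [0.5193 0.1763 0.0599] 6.1297546327114105 12.0333
[[0.5193, 0.1763, 0.0599], [0.5193, 0.1763, 0.0598], [0.5193, 0.1763, 0.0599]] [-1.04 -0.08  3.02] 6.15061953663826
ring [0.5188 0.1771] 933
dial [315.3 331.8] [[0.5188 0.177  0.0459]]
tool shift [ 0.0001 -0.     -0.    ]
```

Request:
jog_arm(increments=[[0,0,-0.0002,0,0,0,0.01],[0,0,-0.0002,0,0,0,0.02],[0,0,-0.0002,0,0,0,0.05],[0,0,-0.0002,0,0,0,0.12],[0,0,-0.0002,0,0,0,0.24]])

```text
clock: 12.6
position: [0.5191, 0.1763, 0.0599]
ee_rot: [0.749, 0.662, -0.0, 0.0]
ft_force: [-0.3, 0.0, 0.4]
grip_width: 0.617
grasp_force: 0.0
```

```bash
python3 chk.py; python3 -c "
from h import *
print(get_obs()['grip_width']); c=optics.camera('wrist'); cv2.imwrite('pics/w10.png',cv2.resize(c['color'][180:420,160:480,::-1],(640,480)))"
```

```text
[[0.5191, 0.1763, 0.0599], [0.5192, 0.1763, 0.0599], [0.5192, 0.1763, 0.06]] [0.2  0.04 0.15] 0.0
ring [0.5188 0.1771] 1055
dial [315.9 331.4] [[0.519  0.1771 0.0459]]
tool shift [ 0.     -0.0002 -0.    ]
0.6201314676350556
```

View pics/w10.png

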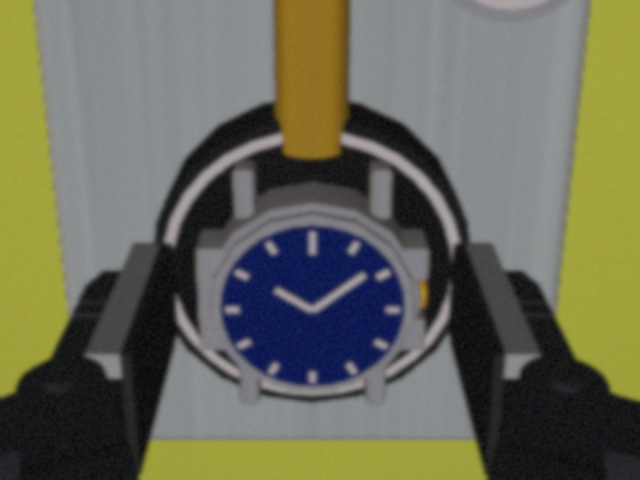

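Request:
jog_arm(increments=[[0,0,-0.01,0,0,0,0.3],[0,0,-0.03,0,0,0,0.3],[0,0,-0.055,0,0,0,0.3],[0,0,-0.08,0,0,0,0],[0.02,-0.015,-0.08,0,0,0,-1]])

```text
clock: 13.22
position: [0.5111, 0.1951, 0.1451]
ee_rot: [0.751, 0.66, 0.003, 0.002]
ft_force: [1.4, 0.0, 0.3]
grip_width: 0.378
grasp_force: 0.0
```

Request:
jog_arm(increments=[[0.025,-0.015,0,0,0,0,-1],[0.05,-0.03,0,0,0,0,-1],[0.069,-0.044,0,0,0,0,-1],[0.069,-0.044,0,0,0,0,-1],[0.069,-0.044,0,0,0,0,-1]])

```text
clock: 13.63
position: [0.4708, 0.2732, 0.1408]
ee_rot: [0.748, 0.663, 0.0, 0.0]
ft_force: [0.8, 0.0, 0.4]
grip_width: 0.001
grasp_force: 0.0
```

```bash
cat > hd.py <<'E'
from h import *
ch=np.radians(-7.1); piv=np.array([.5349,.3057]); U=np.array([np.cos(ch),np.sin(ch)]); V=np.array([-U[1],U[0]])
for i in range(3): t=optics.camera('top')
o=get_obs(); d=o['position'][:2]-piv; print('TCP',o['position'].round(4),'uv',(d@U).round(4),(d@V).round(4),'grip',round(o['grip_width'],3),'F',o['ft_force'].round(1),'t',o['clock'],'j',o['joint_pos'].round(2))
for n,c,(x0,y0,x1,y1) in(('top',t,(130,225,185,300)),('scene',optics.camera('scene'),(430,170,520,230))):
    m=mask(c,(0,150,60),(7,255,255),(x0,y0,x1,y1))|mask(c,(173,150,60),(180,255,255),(x0,y0,x1,y1))
    v,u=np.nonzero(m)
    if len(u)<8: print(n,'no red',len(u)); continue
    P=cast(c,np.c_[u,v],.063)[:,:2]; m0=P.mean(0); w,E=np.linalg.eigh(np.cov((P-m0).T)); b=E[:,1]; b=b*np.sign(b@(m0-piv))
    th=np.arctan2(b@V,-(b@U)); dd=m0-piv; print(n,'red',len(u),'th',th.round(3),'via pivot',np.arctan2(dd@V,-(dd@U)).round(3),'span',np.ptp(P@b).round(4),'mean uv',(dd@U).round(4),(dd@V).round(4))
E
python3 hd.py
python3 - <<'E'
from h import *
c=optics.camera('wrist'); o=get_obs(); d=c['depth'];v,u=np.mgrid[0:480,0:640]; X=np.stack([u,v,np.ones_like(u)],-1)@np.linalg.inv(c['K']).T*d[...,None]
T=Rn.from_quat(o['ee_rot']).inv().apply(((X-c['t'])@c['R']).reshape(-1,3)-o['position'])
ok=(d.ravel()>0)&(T[:,2]>0)&(T[:,2]<.035)&(abs(T[:,0])<.03)&(abs(T[:,1])<.04); q=T[ok]; print('shut finger x',np.percentile(q[:,0],[1,99]),'y',np.percentile(q[:,1],[1,99]),'z',np.percentile(q[:,2],[50,98,100]))
p,k=blob(mask(c,(105,80,40),(130,255,255))); print('dial',cast(c,p,.0459),cv2.contourArea(k))
E
```

```text
TCP [0.4723 0.2707 0.1402] uv -0.0578 -0.0425 grip -0.0 F [-0.6 -0.9 -0.9] t 13.7833 j [ 0.06  0.35 -0.78  1.78  0.27  1.12 -0.94]
top no red 0
scene red 60 th 0.031 via pivot -0.019 span 0.0546 mean uv -0.0351 -0.0007
shut finger x [0.00669201 0.01203042] y [-0.01361972  0.01289736] z [0.008602   0.01992111 0.02206787]
dial [[0.50757633 0.18689937 0.0459    ]] 3.5
```

Request:
jog_arm(increments=[[0,0,0.015,0,0,0,-1],[0,0,0.035,0,0,0,-1],[0,0,0.055,0,0,0,-1],[0,0,0.07,0,0,0,-1],[0,0,0.074,0,0,0,-1]])

```text
clock: 14.3
position: [0.4708, 0.2702, 0.0636]
ee_rot: [0.75, 0.662, -0.002, -0.0]
ft_force: [-0.3, -0.7, -0.6]
grip_width: 0.001
grasp_force: 0.0
```

```bash
python3 hd.py
python3 - <<'E'
import numpy as np
for t in np.arange(0,1.66,.11): print(round(t,2),(np.array([44*np.sin(t)-5*np.cos(t)-11.5,-44*np.cos(t)-5*np.sin(t)-13.5])).round(1))
E
```

```text
TCP [0.4719 0.2717 0.0664] uv -0.0583 -0.0416 grip 0.001 F [ 0.2 -1.   0. ] t 14.45 j [ 0.01  0.45 -0.73  1.84  0.36  0.99 -1.  ]
top no red 5
scene red 60 th 0.031 via pivot -0.019 span 0.0546 mean uv -0.0351 -0.0007
0.0 [-16.5 -57.5]
0.11 [-11.6 -57.8]
0.22 [ -6.8 -57.5]
0.33 [ -2.  -56.7]
0.44 [  2.7 -55.4]
0.55 [  7.2 -53.6]
0.66 [ 11.5 -51.3]
0.77 [ 15.5 -48.6]
0.88 [ 19.2 -45.4]
0.99 [ 22.5 -41.8]
1.1 [ 25.4 -37.9]
1.21 [ 27.9 -33.7]
1.32 [ 29.9 -29.3]
1.43 [ 31.4 -24.6]
1.54 [ 32.3 -19.9]
1.65 [ 32.8 -15. ]
```

Request:
jog_arm(increments=[[0.01,0,0,0,0,0,-1],[0.02,0,0,0,0,0,-1],[0.025,0.0005,0,0,0,0,-1],[0.03,0.0005,0,0,0,0,-1],[0.035,0.001,0,0,0,0,-1]])

```text
clock: 14.92
position: [0.4768, 0.3072, 0.0661]
ee_rot: [0.749, 0.663, -0.0, 0.0]
ft_force: [-0.9, -2.1, 1.0]
grip_width: -0.001
grasp_force: 0.8
```

```bash
python3 hd.py
```

```text
TCP [0.4768 0.307  0.0659] uv -0.0578 -0.0059 grip 0.0 F [-0.6 -0.2 -0. ] t 15.0667 j [-0.06  0.5  -0.73  1.78  0.38  1.01 -1.06]
top no red 5
scene red 58 th 0.209 via pivot 0.181 span 0.0553 mean uv -0.034 0.0062
```

Request:
jog_arm(increments=[[0.0043,0.0009,0,0,0,0,-1],[0.009,0.0022,0,0,0,0,-1],[0.0135,0.004,0,0,0,0,-1],[0.0178,0.0063,0,0,0,0,-1],[0.0218,0.009,0,0,0,0,-1]])

```text
clock: 15.53
position: [0.4883, 0.3276, 0.0659]
ee_rot: [0.749, 0.662, -0.0, -0.0]
ft_force: [-3.3, 0.6, -0.5]
grip_width: 0.001
grasp_force: 1.2
```

Request:
jog_arm(increments=[[0.0037,0.0032,0,0,0,0,-1],[0.007,0.0068,0,0,0,0,-1],[0.0099,0.0107,0,0,0,0,-1],[0.0124,0.0149,0,0,0,0,-1],[0.0144,0.0193,0,0,0,0,-1]])

```text
clock: 15.95
position: [0.5098, 0.3394, 0.066]
ee_rot: [0.749, 0.662, 0.0, -0.0]
ft_force: [-2.8, 1.6, -1.0]
grip_width: 0.0
grasp_force: 1.2
```

```bash
python3 hd.py
```

```text
TCP [0.5103 0.3387 0.0661] uv -0.0285 0.0297 grip -0.001 F [ 0.1 -0.1  0.5] t 16.1 j [-0.12  0.58 -0.7   1.66  0.42  1.06 -1.07]
top red 48 th 1.294 via pivot 1.252 span 0.0254 mean uv -0.0066 0.0199
scene red 93 th 1.303 via pivot 1.404 span 0.059 mean uv -0.0055 0.0328
```

Request:
jog_arm(increments=[[0.001,0.0025,0,0,0,0,-1],[0.0018,0.005,0,0,0,0,-1],[0.0025,0.0075,0,0,0,0,-1],[0.0028,0.0095,0,0,0,0,-1],[0.0028,0.0095,0,0,0,0,-1]])

```text
clock: 16.57
position: [0.5197, 0.3404, 0.066]
ee_rot: [0.749, 0.662, 0.0, 0.0]
ft_force: [0.5, -0.5, -0.1]
grip_width: 0.002
grasp_force: 0.0
```

```bash
python3 hd.py
```

```text
TCP [0.5194 0.3406 0.0661] uv -0.0197 0.0327 grip 0.002 F [-0.3 -0.5  0. ] t 16.7167 j [-0.12  0.6  -0.7   1.64  0.42  1.07 -1.07]
top red 47 th 1.573 via pivot 1.476 span 0.0279 mean uv -0.0021 0.0219
scene red 123 th 1.504 via pivot 1.699 span 0.0625 mean uv 0.0041 0.0319
```

Request:
jog_arm(increments=[[0,0.0005,0,0,0,0,-1],[0,0.001,0,0,0,0,-1],[0,0.001,0,0,0,0,-1]])

```text
clock: 17.02
position: [0.52, 0.3406, 0.066]
ee_rot: [0.749, 0.662, -0.0, -0.0]
ft_force: [-1.4, 0.2, 0.3]
grip_width: 0.003
grasp_force: 0.5
```

Request:
jog_arm(increments=[[0,0.001,0,0,0,0,-1],[0,0.0015,0,0,0,0,-1],[0,0.0015,0,0,0,0,-1]])

```text
clock: 17.27
position: [0.5207, 0.3406, 0.066]
ee_rot: [0.749, 0.663, -0.001, -0.0]
ft_force: [-4.6, -0.2, 3.7]
grip_width: 0.003
grasp_force: 2.7
```

Request:
jog_arm(increments=[[0,0.0005,0,0,0,0,-1],[0,0.001,0,0,0,0,-1],[0,0.001,0,0,0,0,-1]])

```text
clock: 17.52
position: [0.5209, 0.3406, 0.0659]
ee_rot: [0.749, 0.663, -0.001, -0.001]
ft_force: [-8.7, -0.7, 5.1]
grip_width: -0.002
grasp_force: 4.4
```

Request:
jog_arm(increments=[[0,-0.01,0,0,0,0,-1],[0,-0.02,0,0,0,0,-1],[0,-0.02,-0.015,0,0,0,-1],[0,-0.02,-0.04,0,0,0,-1],[0,-0.02,-0.07,0,0,0,-1]])

```text
clock: 17.93
position: [0.502, 0.342, 0.1366]
ee_rot: [0.749, 0.663, -0.001, 0.0]
ft_force: [0.5, 0.4, -0.5]
grip_width: -0.002
grasp_force: 0.0
```

Request:
jog_arm(increments=[[-0.01,-0.03,-0.03,0,0,0,-1],[-0.03,-0.06,-0.06,0,0,0,-1],[-0.05,-0.09,-0.06,0,0,0,-1],[-0.05,-0.09,-0.06,0,0,0,-1]])

```text
clock: 18.27
position: [0.4017, 0.3026, 0.198]
ee_rot: [0.748, 0.664, -0.0, 0.003]
ft_force: [-0.2, 0.2, -1.2]
grip_width: -0.004
grasp_force: 0.0
```

```bash
python3 hd.py
python3 - <<'E'
from h import *
for n,b in(('wrist',(0,0,640,480)),('top',(210,245,245,282)),('scene',(385,195,425,240))):
    c=optics.camera(n)
    try:
        p,k=blob(mask(c,(105,80,40),(130,255,255),b)); print(n,p.round(1),cv2.contourArea(k),cast(c,p,.046).round(4))
    except Exception as e: print(n,'none')
    np.savez('f_'+n+'.npz',**c)
c=dict(np.load('f_top.npz')); p,k=blob(mask(c,(0,0,0),(180,255,70),(205,245,245,282))); e=cv2.fitEllipse(cv2.convexHull(k)); print('pad',e,cast(c,e[0],.034).round(4))
E
```

```text
TCP [0.4079 0.3037 0.1973] uv -0.1258 -0.0177 grip -0.001 F [ 0.1 -0.4 -0.2] t 18.4167 j [ 0.03  0.21 -0.84  1.81  0.17  1.2  -0.98]
top red 71 th 1.579 via pivot 1.527 span 0.0529 mean uv -0.0014 0.0327
scene red 93 th 1.527 via pivot 1.69 span 0.0569 mean uv 0.004 0.0336
wrist [478.7 362.2] 962.0 [[0.5191 0.1761 0.046 ]]
top [224.7 262.5] 125.0 [[0.5182 0.1763 0.046 ]]
scene [404.3 215. ] 85.5 [[0.5177 0.1758 0.046 ]]
pad ((226.5209503173828, 263.5621337890625), (27.548669815063477, 29.04302978515625), 86.45012664794922) [[0.517  0.1752 0.034 ]]
```

```bash
python3 -c "
from workcell import workorder
print(workorder.hand_in())"
```

```text
the job is handed in; nothing more can be done
None
```

The watch is on the vacuum pad, dial up and within about 1.5 mm of the circle's centre, peak grip about 6.4 N; the red handle is open against its stop, nothing else was touched, and I handed in at about 19 s, though I viewed 11 pictures, one over the limit of 10.

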